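# Shut the spares drawer, then hold the pH electrode upright over the beaker

## Robot

A 6-joint arm with a two-finger parallel gripper is mounted at the origin on the work surface. World frame = base frame: x ahead of the robot, y to its left, z up, the work surface at z = 0. Lengths are in m, angles in rad, forces in N, time in s.
With the tool pointing down it reaches from about 0.25 to 0.725 m from the base axis. Payload 4 kg.
Tool frame: the origin (TCP) lies at the very end of the fingers, on their centre line; the grasp point (between the pads) lies bot.grasp_offset behind it (bot.grasp_offset is the distance from the TCP to the grasp point, in m); z points along the fingers, y is the direction in which the jaws open and shut (so a half turn about z gives the same grasp; the last joint's range is limited). The gripper opens to 85 mm and grips with 20 to 120 N. Pads are 22 mm wide; open, the fingers measure 114 mm over their backs; the gripper's body (76 mm by 85 mm) begins 54 mm behind the grasp point. The pads swing forward as they close: fully open they stand 13 mm farther back than shut.
Start: joints at [-1.121, 0.241, 0.005, 1.335, 0, 1.571], TCP at [0.217, -0.45, 0.231] pointing down, gripper open.
Joint ranges: [-2.72, 2.72], [-1.05, 1.87], [-1.09, 1.28], [-1.99, 2.15], [-1.42, 1.44], [-3.14, 3.14]. Speed limits (rad/s): [2.79, 2.79, 3.14, 3.14, 3.14, 3.14].

## Interface

Orientations are given as a unit quaternion [x, y, z, w].
In Python, from workcell import bot gives the robot as it stands. The module is installed in compiled form; this text tells all that it offers.
- The arm moves only by the shell command python3 -m jog 'ROWS' [OPENING]. ROWS is JSON, a list that holds one entry, the list of rows, each a list of 6 numbers: the shift along the tool's x, y, z in m, then the turn, a rotation vector about the tool's x, y, z in degrees. In form: [[[dx, dy, dz, wx, wy, wz], ...]]. A call has 1 to 12 rows; each row shifts and turns the pose as measured when the row begins, along the tool's axes as they then stand; what a row does not reach is not made up. A row lasts 1/8 s, in which the tool goes at most 62.5 mm and 10.7 degrees, less where a joint would pass 70% of its speed; a pose out of reach is approached as far as the arm can. A call is refused whole if a number of a shift passes 0.0625 or a number of a turn 10.7, either way. A call with a gripper value outside its range is refused whole. OPENING is the finger opening in m, from 0 to 0.0854, set as the call begins (- or left out, the last holds). The fingers move at their own pace and stop on an object; the grip force is fixed at half the most. Time passes only in rows, so rows that do not move let the fingers close. It gives the time, the measured TCP pose, the force and the opening at its end, in the units of the state.
- bot.get_obs(): the state, without advancing time (a new reading comes with each control period).
- bot.camera(name): name is "scene" or "top" or "wrist"; returns a dict with "pixels" (420x560x3 uint8, red, green, blue), "fx", "fy", "cx", "cy" (pixels), "k1" (the pictures are not rectified: a ray, as slopes to the right and down, at radius r is drawn at 1 + k1 r^2 times it, then the intrinsics apply), "rvec" (rotation vector, rad) and "tvec" (3), from world to camera coordinates, as OpenCV has them. Camera axes: x right, y down, z forward; pixel columns grow to the right and rows downward; lengths in m; the calibration is good to about 2 mm. A picture is of the moment at which its call begins. There is no depth.
- bot.job_done(): hands the job in, once; it reports no verdict.
The state is a dict: "clock": time; "joint_pos": joint angles; "joint_vel": joint speeds; "tau": joint torques, N m; "eef_pos": TCP position; "tool_rot": TCP orientation; "ft_force": force on the tool from outside, world axes, zero at the start; "ft_torque": the same for the moment, N m; "grip_width": finger opening in m.
Only numpy, scipy, OpenCV 4.12 (cv2) and the standard library are available. Lean on these libraries where they do the work, as an engineer would, in place of code of your own. Each camera call takes 0.05 s, during which the arm holds its last target. There are 200 camera calls.

## Task

First push the open spares drawer fully home until it clicks in at its catch, so that nothing drips into it. Then draw the capped pH electrode out of its slanting sleeve, turn it upright with its tip down, and finish while still holding it like that in the gripper, raised with its tip over the mouth of the beaker and a few centimetres above the rim, touching nothing. Leave the plain temperature rod in its sleeve and the beaker and everything else where they stand.

Things in the scene. Friction and masses are not known exactly. Their poses are not given: they have to be found in the camera images.
- drawer (a joint): opening of the spares drawer in m: 0 = fully home on its stop, 0.11 = fully open. It slides with about 0.6 N of friction; from 10 to 4 mm a spring catch resists with 2 to 3 N, then from about 2.5 mm it draws the drawer home and keeps it there.
- drawer_front (a point): centre of the drawer's flat outer front (white panel 146 mm wide, 58 mm high; can be pushed anywhere), which moves with it. x is level and points into the unit: pushing along +x shuts the drawer; y across, z up. The panel's centre is 35 mm above the bench; the unit is 70 mm high, 150 mm wide, 180 mm deep.
- electrode_center (a point): the pH electrode, half-way along it: a round stick 165 mm long, 80 g, z axis from tip to cap. Grey shaft 12 mm thick; black cap 22 mm thick from 25 to 75 mm along +z; then a 12 mm thick steel stub 10 mm long. It stands 65 mm deep in one of the holder's two sleeves with 1 mm play, leaning about 41 degrees from upright, cap towards the robot's side.
- electrode_tip (a point): tip of the electrode: the lower end of its shaft, 80 mm from electrode_center along -z; pull it 65 mm or more along its +z to clear the sleeve.
- holder_foot (a point): the fixed probe holder: dark plate 130 x 150 x 12 mm with two slanting white square sleeves 90 mm apart (outside 22 mm, hole 14 mm square, 65 mm long). The point is half-way between the bottoms of the two holes, 28 mm above the bench. y runs from sleeve to sleeve (at +45 and -45 mm), z up; the sleeves lean 40 degrees from z towards -x.
- temp_probe_center (a point): a plain steel temperature rod without cap, 10 mm thick and 150 mm long, leaning in the holder's other sleeve (either sleeve may hold either one); this point is half-way along it, z along it upwards. To be left there.
- stirrer: the fixed stirrer base on which the beaker stands, white box 130 x 130 mm, its black round top 38 mm above the bench; origin on the bench under it, z up.
- beaker_rim (a point): centre of the mouth of the loose white beaker: rim 80 mm across, 75 mm high, wall 3 mm, standing on the stirrer base. z up. The rim is 113 mm above the bench.
- jar: bystander: small amber jar 48 mm across, 60 mm high; origin under its centre.
- amber_bottle: bystander: amber bottle 60 mm across, 130 mm high; origin under its centre.
- wash_bottle: bystander: white bottle 60 mm across, 150 mm high; origin under its centre.
- tin: bystander: aluminium tin 44 mm across, 25 mm high, standing on the rear of the drawer unit's top; origin under its centre.
- notebook: bystander: blue notebook 120 x 170 x 12 mm; origin under its centre.
- vial_block: bystander: white block 90 x 130 mm with vials, 47 mm high; origin under its centre.
- spatula: bystander: a thin steel lab spatula 150 mm long, 5 mm thick, lying flat; origin under its centre.
Mind the look-alikes: they are no part of the job. Leave any green or yellow look-alike of the part that bears electrode_center alone. Leave any red look-alike of the part that bears drawer alone.

How it is judged:
By the outcome, as a careful person would: the job done as asked, in the order asked, and still so for the second after the job is handed in, while the arm keeps its last pose, push and grip.
It also fails if it takes over 53 s, if anything falls off the work surface, if the arm or the gripper's body presses on something with over 40 N, if the wrist force passes 120 N, or if a joint passes its speed limit or range.

## Working session

There is one attempt and no reset: what is moved stays moved. The work goes in short steps, Python scripts to look and compute and a shell command to move; the robot and the scene stay as the last step left them, time stands still between calls to the robot, and variables do not carry over. Pictures are saved under pics/ and viewed, on a budget of 10 in all, crops included, one or two more only if the job needs it, and the job is handed in when it is done.

```bash
mkdir -p pics; cat > h.py <<'E'
import numpy as np, cv2, json
from workcell import bot
from scipy.spatial.transform import Rotation as R
def snap(name,f):
    c=bot.camera(name); cv2.imwrite(f,c["pixels"][:,:,::-1]); 
    np.savez(f[:-4]+'.npz',**{k:np.array(v) for k,v in c.items()}); return c
def load(f): return dict(np.load(f))
def KD(c):
    return np.array([[c["fx"],0,c["cx"]],[0,c["fy"],c["cy"]],[0,0,1]],float),np.array([float(c["k1"]),0,0,0])
def ray(c,px):
    K,D=KD(c); u=cv2.undistortPoints(np.array([[px]],float),K,D)[0,0]
    M=cv2.Rodrigues(np.array(c["rvec"],float))[0]; t=np.array(c["tvec"],float).ravel()
    d=M.T@np.array([u[0],u[1],1]); return -M.T@t, d/np.linalg.norm(d)
def onz(c,px,z):
    o,d=ray(c,px); return o+d*(z-o[2])/d[2]
def tri(c1,p1,c2,p2):
    o1,d1=ray(c1,p1);o2,d2=ray(c2,p2)
    s=np.linalg.lstsq(np.array([d1,-d2]).T,o2-o1,rcond=None)[0]
    a=o1+s[0]*d1;b=o2+s[1]*d2; return (a+b)/2,np.linalg.norm(a-b)
def proj(c,P):
    K,D=KD(c); return cv2.projectPoints(np.array(P,float).reshape(-1,1,3),np.array(c["rvec"],float),np.array(c["tvec"],float),K,D)[0][:,0]
E
python3 - <<'E'
from h import *
a=snap("scene","pics/s0.png");b=snap("top","pics/t0.png")
for c in(a,b):print(c["fx"],c["k1"],ray(c,(280,210)))
o=bot.get_obs();print(o,bot.grasp_offset)
E
```

```text
418.4087050454652 0.02766449158803204 (array([1.23136447, 0.21808472, 0.99302479]), array([-0.58918014, -0.2538347 , -0.76709498]))
483.967963370685 -0.02642781346456378 (array([ 0.35130493, -0.10344284,  1.78945317]), array([ 0.12821466,  0.02378579, -0.99146116]))
{'clock': 0.1, 'joint_pos': array([-1.12101042e+00,  2.41339986e-01,  3.88169300e-03,  1.33519418e+00,
        1.79760091e-05,  1.57077602e+00]), 'joint_vel': array([ 3.77267311e-05, -2.24924545e-03,  3.45355199e-03, -1.06893920e-03,
       -2.87221206e-04, -4.46665543e-04]), 'tau': array([-1.60515901e-04, -3.73138797e+01,  2.53009790e+01,  1.08513472e-02,
       -4.01787105e-06, -2.04489950e-06]), 'eef_pos': array([ 0.21715117, -0.44977038,  0.23050948]), 'tool_rot': array([ 9.74815302e-01,  2.23011807e-01, -1.98191013e-04, -9.06707463e-04]), 'ft_force': array([-0.18937622,  0.84641341, -0.03082704]), 'ft_torque': array([0.03754266, 0.01951962, 0.01689766]), 'grip_width': 0.08548740760840498} 0.0187
```

View pics/s0.png

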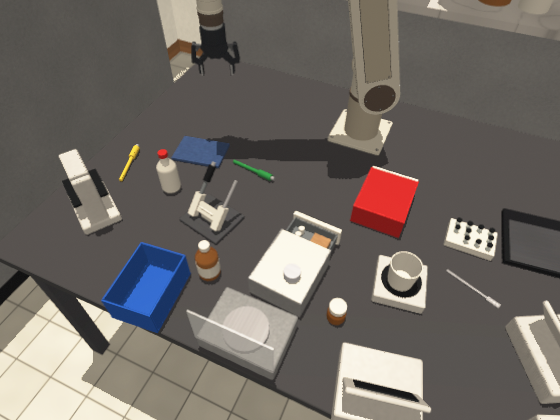

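View pics/t0.png

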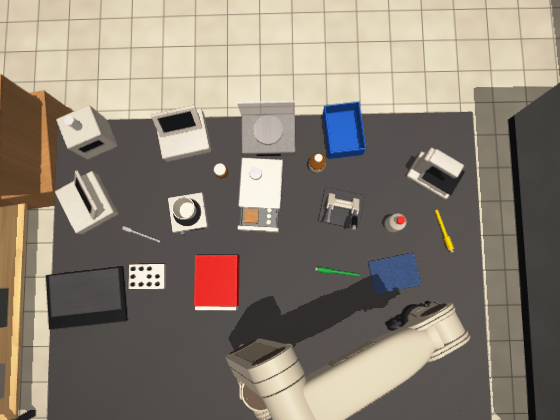

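The scene view shows the white drawer unit open towards the robot, with its front at about (317,230). The holder is at (210,210), with a black-capped stick at (207,175) and a plain rod at (230,195). The look-alikes are the red drawer (385,200) and the green (253,170) and yellow (130,162) sticks, all excluded. Next is an enlarged crop to confirm.

```bash
python3 - <<'E'
import cv2,numpy as np
s=cv2.imread('pics/s0.png');t=cv2.imread('pics/t0.png')
def cr(i,x,y,w,h,k): return cv2.resize(i[y:y+h,x:x+w],(w*k,h*k),interpolation=cv2.INTER_CUBIC)
a=cr(s,170,150,80,100,5) # 400x500
b=cr(s,245,205,100,110,4)[:,:400]
c=cr(t,310,180,65,55,6) 
d=cr(t,230,150,66,90,4)
def pad(i,h,w): return cv2.copyMakeBorder(i,0,h-i.shape[0],0,w-i.shape[1],0)
cv2.imwrite('pics/c1.png',np.hstack([pad(a,500,400),pad(c,500,390)]))
cv2.imwrite('pics/c2.png',np.hstack([pad(b,440,400),pad(d,440,270)]))
E
```

```text
(no output)
```

View pics/c1.png

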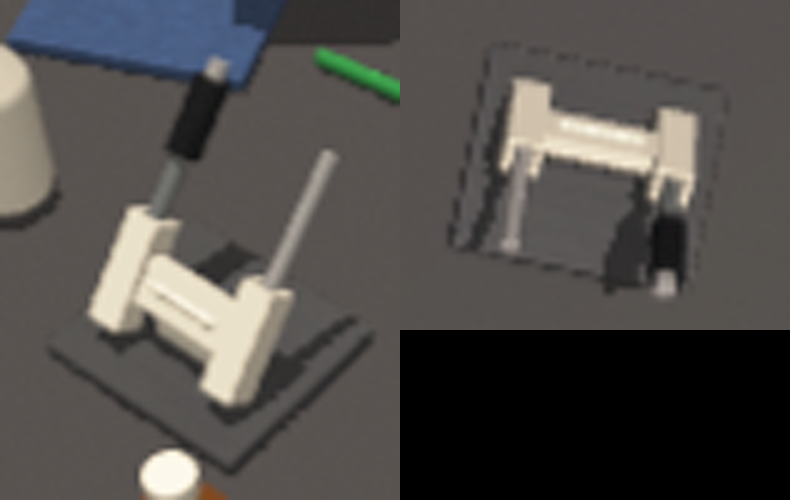

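View pics/c2.png

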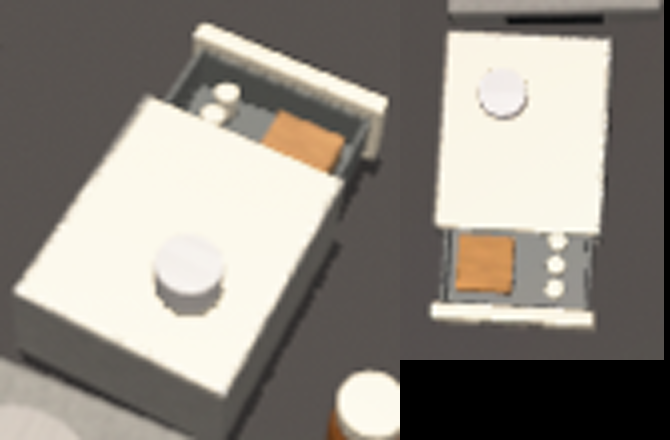

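The crops confirm the target: the black-capped grey stick with the steel stub. In the scene view its stub end is at (213.6,162.6) and its cap bottom at (205.6,181.6). In the top view its stub end is at (353.8,228). The other sleeve holds the plain rod. The drawer's outer front edge runs in the top view from (238,229.5) to (278,231.5).

```bash
python3 - <<'E'
from h import *
s=load('pics/s0.npz');t=load('pics/t0.npz')
def T(c):return((c[0]-400)/6+310,c[1]/6+180)
def T4(c):return((c[0]-400)/4+230,c[1]/4+150)
def S(c):return(c[0]/5+170,c[1]/5+150)
def S4(c):return(c[0]/4+245,c[1]/4+205)
np.set_printoptions(precision=4,suppress=True)
A,e=tri(s,S((218,63)),t,T((663,288)));print('stub end',A,e)
B,e=tri(s,S((183,155)),t,T((668,214)));print('cap bottom',B,e, np.linalg.norm(A-B),'exp 60')
ax=(A-B)/np.linalg.norm(A-B);print(ax,np.degrees(np.arccos(ax[2])))
print('sleeve top mid tri el',tri(s,S((158,212)),t,T((674,190))))
print('rod top',tri(s,S((328,154)),t,T((511,244))))
print('plate corners top z.012',[onz(t,T(p),.012)[:2] for p in((490,45),(726,88),(690,290),(450,247))])
print('drawer front',[onz(t,T4(p),.064)[:2] for p in((431,318),(592,327))],[onz(s,S4(p),.064)[:2] for p in((197,27),(386,98))])
print('unit top',[onz(t,T4(p),.07)[:2] for p in((447,32),(611,39),(600,233),(435,227))])
# beaker rim by mask
for n,c,box in(('s',s,(375,240,440,310)),('t',t,(165,190,210,235))):
    x0,y0,x1,y1=box; im=c['pixels'][y0:y1,x0:x1]
    big=cv2.resize(im[:,:,::-1],None,fx=5,fy=5,interpolation=cv2.INTER_CUBIC); cv2.imwrite(f'pics/bk_{n}.png',big)
a=cv2.imread('pics/bk_s.png');b=cv2.imread('pics/bk_t.png');h=max(a.shape[0],b.shape[0])
cv2.imwrite('pics/bk.png',np.hstack([cv2.copyMakeBorder(i,0,h-i.shape[0],0,0,0) for i in(a,b)]))
E
```

```text
stub end [ 0.4971 -0.3132  0.1451] 0.0025639722869092913
cap bottom [ 0.5419 -0.3193  0.1079] 0.00926501180164528 0.05857440859600332 exp 60
[-0.7654  0.104   0.6351] 50.57495384824417
sleeve top mid tri el (array([ 0.5607, -0.3289,  0.0726]), np.float64(0.0071226360207774985))
rod top (array([ 0.5247, -0.228 ,  0.132 ]), np.float64(0.004257012856992354))
plate corners top z.012 [array([ 0.6625, -0.2294]), array([ 0.6328, -0.3743]), array([ 0.508 , -0.3479]), array([ 0.5371, -0.2016])]
drawer front [array([0.5067, 0.0905]), array([ 0.4961, -0.0537])] [array([ 0.5066, -0.0493]), array([0.5108, 0.0953])]
unit top [array([0.7669, 0.0742]), array([ 0.7573, -0.0749]), array([ 0.58  , -0.0623]), array([0.5881, 0.0859])]
```

View pics/bk.png

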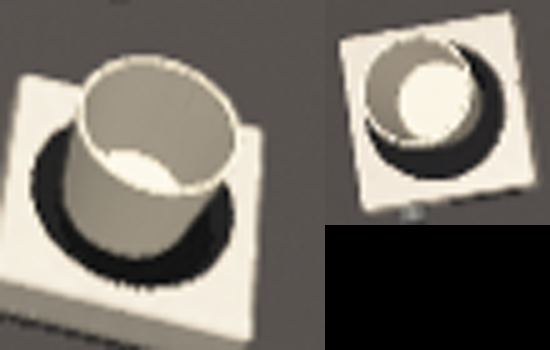

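Beaker rim centre is at about (406.6,265) in the scene view and (183.6,208.2) in the top view.

```bash
cat >> h.py <<'E'
def plan(p,Rt,n=None):
    """print per-row tool-frame shift (mm) and turn (deg) from the measured pose to the target"""
    o=bot.get_obs(); p0=np.array(o["eef_pos"]);R0=R.from_quat(o["tool_rot"]); p=np.array(p,float)
    w=(R0.inv()*Rt).as_rotvec(degrees=True)
    n=n or int(np.ceil(max(np.linalg.norm(w)/10,np.linalg.norm(p-p0)/.055,1)))
    print('rows',n,'turn/row',np.round(w/n,2))
    for k in range(n):
        Rk=R0*R.from_rotvec(w*k/n,degrees=True); print(np.round(Rk.inv().apply((p-p0)/n),4))
def tool(ydir,tilt):
    """z in the vertical plane perpendicular to horizontal ydir; tilt deg from down, forward(+x)"""
    y=np.array([*ydir,0.]);y/=np.linalg.norm(y); f=np.array([abs(y[1]),-y[0]*np.sign(y[1]),0]); a=np.radians(tilt)
    z=np.cos(a)*np.array([0,0,-1])+np.sin(a)*f; return R.from_matrix(np.array([np.cross(y,z),y,z]).T)
def st():
    o=bot.get_obs(); r=R.from_quat(o["tool_rot"]).as_matrix()
    print(round(o["clock"],2),'p',np.round(o["eef_pos"],4),'y',np.round(r[:,1],3),'z',np.round(r[:,2],3),'q',np.round(o["joint_pos"],2),'F',np.round(o["ft_force"],1),'w',round(o["grip_width"],4))
E
python3 -m jog '[[[0,0,0,0,0,-10]]]' 0
python3 - <<'E'
from h import *
s=load('pics/s0.npz');t=load('pics/t0.npz')
print(tri(s,(406.6,265),t,(183.6,208.2)),onz(s,(406.6,265),.113),onz(t,(183.6,208.2),.113))
st(); plan([.44,.022,.2],tool((.06,.998),0))
E
```

```text
clock: 0.22
eef_pos: [0.217, -0.4494, 0.2299]
tool_rot: [0.951, 0.309, -0.0, -0.002]
ft_force: [0.1, 0.5, 0.1]
grip_width: 0.07
(array([0.58129421, 0.28038917, 0.10494881]), np.float64(0.006095996631594962)) [0.58624394 0.28278544 0.113     ] [0.58062775 0.27549041 0.113     ]
0.23 p [ 0.217  -0.4494  0.2299] y [ 0.588 -0.809 -0.003] z [-0.001  0.003 -1.   ] q [-1.12  0.24  0.    1.34  0.    1.39] F [0.1 0.5 0.1] w 0.07
rows 15 turn/row [-0.   -0.02 -9.37]
[ 0.0305 -0.0167  0.0021]
[ 0.0328 -0.0115  0.0021]
[ 0.0342 -0.006   0.002 ]
[ 0.0348 -0.0003  0.002 ]
[0.0344 0.0053 0.002 ]
[0.033  0.0109 0.002 ]
[0.0308 0.0161 0.002 ]
[0.0278 0.0209 0.002 ]
[0.024  0.0251 0.002 ]
[0.0196 0.0287 0.002 ]
[0.0147 0.0315 0.002 ]
[0.0093 0.0335 0.002 ]
[0.0038 0.0346 0.002 ]
[-0.0019  0.0347  0.002 ]
[-0.0075  0.0339  0.002 ]
```

```bash
python3 -m jog '[[[0.030,-0.017,0.002,0,0,-9.4],[0.033,-0.0115,0.002,0,0,-9.4],[0.034,-0.006,0.002,0,0,-9.4],[0.035,0,0.002,0,0,-9.4],[0.0344,0.0053,0.002,0,0,-9.4],[0.033,0.011,0.002,0,0,-9.4],[0.031,0.016,0.002,0,0,-9.4],[0.028,0.021,0.002,0,0,-9.4],[0.024,0.025,0.002,0,0,-9.4],[0.020,0.029,0.002,0,0,-9.4],[0.015,0.0315,0.002,0,0,-9.4],[0.009,0.0335,0.002,0,0,-9.4]]]' 0
python3 - <<'E'
from h import *
st(); plan([.44,.022,.15],tool((.06,.998),0))
E
```

```text
clock: 1.72
eef_pos: [0.3841, -0.054, 0.2022]
tool_rot: [0.239, 0.971, 0.003, -0.005]
ft_force: [0.3, -1.0, -0.1]
grip_width: -0.0005
1.73 p [ 0.3841 -0.054   0.2022] y [0.464 0.886 0.004] z [-0.007  0.008 -1.   ] q [-0.15  0.04 -0.31  1.23  0.01  0.34] F [ 0.3 -1.  -0.1] w -0.0005
rows 3 turn/row [ 0.12 -0.18 -8.08]
[-0.0049  0.031   0.0175]
[-0.0092  0.0301  0.0174]
[-0.0132  0.0285  0.0174]
```

```bash
python3 -m jog '[[[-0.005,0.031,0.0175,0,0,-8.1],[-0.009,0.030,0.0175,0,0,-8.1],[-0.013,0.0285,0.0175,0,0,-8.1],[0,0,0.035,0,0,0],[0,0,0.04,0,0,0],[0,0,0.04,0,0,0],[0,0,0,0,0,0]]]' 0
python3 - <<'E'
from h import *
st(); plan([.48,.02,.036],tool((.06,.998),0),1)
E
```

```text
clock: 2.6
eef_pos: [0.4398, 0.0291, 0.0293]
tool_rot: [0.018, 1.0, 0.004, -0.004]
ft_force: [0.0, 0.4, 0.3]
grip_width: 0.0001
2.6 p [0.4398 0.0291 0.0293] y [0.037 0.999 0.008] z [-0.008  0.008 -1.   ] q [ 0.06  0.34 -0.45  0.79  0.01  0.1 ] F [0.  0.4 0.3] w 0.0001
rows 1 turn/row [ 0.44 -0.51  1.33]
[-0.0405 -0.0076 -0.0071]
```

```bash
python3 -m jog '[[[-0.02,-0.008,-0.006,0,0,1.3],[-0.02,-0.002,0,0,0,0],[-0.012,0,0,0,0,0],[-0.012,0,0,0,0,0],[-0.012,0,0,0,0,0],[-0.012,0,0,0,0,0],[-0.012,0,0,0,0,0],[0,0,0,0,0,0]]]' 0
python3 -c "
from h import *
st();snap('top','pics/t1.png')"
```

```text
clock: 3.6
eef_pos: [0.5443, 0.013, 0.0393]
tool_rot: [0.03, 1.0, 0.004, -0.004]
ft_force: [-0.0, 0.1, -0.2]
grip_width: -0.0006
3.6 p [0.5443 0.013  0.0393] y [0.06  0.998 0.007] z [-0.007  0.008 -1.   ] q [ 0.02  0.49 -0.17  0.92  0.01  0.08] F [-0.   0.1 -0.2] w -0.0006
```

```bash
python3 -m jog '[[[-0.008,0,0.001,0,0,0],[-0.008,0,0,0,0,0],[-0.004,0,0,0,0,0],[-0.004,0,0,0,0,0]]]' 0
python3 -m jog '[[[-0.004,0,0,0,0,0],[-0.004,0,0,0,0,0]]]' 0
python3 -c "
from h import *
st();c=snap('top','pics/t2.png')
cv2.imwrite('pics/t2c.png',cv2.resize(c['pixels'][140:250,215:315,::-1],None,fx=5,fy=5))"
```

```text
clock: 4.15
eef_pos: [0.5587, 0.012, 0.037]
tool_rot: [0.03, 0.999, 0.004, -0.014]
ft_force: [-14.1, 1.1, 11.2]
grip_width: -0.0002
clock: 4.4
eef_pos: [0.5583, 0.012, 0.0368]
tool_rot: [0.03, 0.999, 0.004, -0.022]
ft_force: [-12.4, 1.2, 10.8]
grip_width: -0.0001
4.4 p [0.5583 0.012  0.0368] y [0.059 0.998 0.007] z [-0.044  0.01  -0.999] q [ 0.02  0.54 -0.08  0.99  0.01  0.08] F [-12.4   1.2  10.8] w -0.0001
```

View pics/t2c.png

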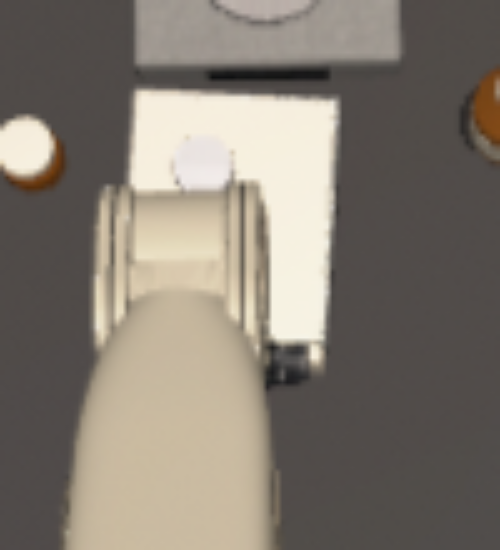

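```bash
python3 -m jog '[[[0.03,0,0,0,0,0],[0.06,0,0,0,0,0],[0.05,0,-0.03,0,0,0],[0.03,0,-0.05,0,0,0]]]' 0.05
python3 -c "
from h import *
st();c=snap('top','pics/t3.png');d=snap('scene','pics/s3.png')
cv2.imwrite('pics/t3c.png',np.hstack([cv2.resize(c['pixels'][145:245,225:295,::-1],None,fx=5,fy=5,interpolation=2),cv2.resize(d['pixels'][205:305,245:345,::-1],(430,500),interpolation=2)]))"
```

```text
clock: 4.95
eef_pos: [0.3904, 0.0216, 0.1222]
tool_rot: [0.03, 0.999, 0.004, -0.022]
ft_force: [0.6, 0.2, 1.5]
grip_width: 0.0498
4.95 p [0.3904 0.0216 0.1222] y [0.06  0.998 0.007] z [-0.044  0.01  -0.999] q [ 0.05  0.15 -0.41  1.05  0.01  0.1 ] F [0.6 0.2 1.5] w 0.0498
```

View pics/t3c.png

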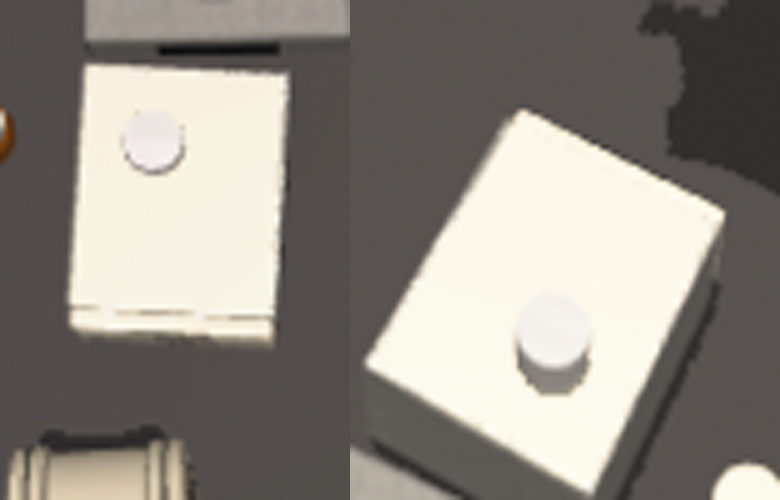

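The drawer panel is now flush on the unit, and it took 12 N with no further travel, so it is on its stop. Next is the electrode.

```bash
python3 - <<'E'
from h import *
G=np.array([.5195,-.3175,.122]); Rt=tool((.19,.98),38); z=Rt.as_matrix()[:,2]
print(z,G-.1*z); plan(G-.10*z+[0,0,.04],Rt)
E
```

```text
[ 0.60440688 -0.11718093 -0.78801075] [ 0.45905931 -0.30578191  0.20080108]
rows 7 turn/row [ 0.41 -5.69  1.03]
[-0.0114 -0.046  -0.017 ]
[-0.0139 -0.0459 -0.0155]
[-0.0161 -0.0458 -0.0136]
[-0.0182 -0.0455 -0.0116]
[-0.0201 -0.0453 -0.0094]
[-0.0217 -0.045  -0.007 ]
[-0.023  -0.0446 -0.0044]
```

```bash
python3 -m jog '[[[0,0,-0.05,0.4,-5.7,1],[-0.012,-0.046,-0.017,0.4,-5.7,1],[-0.014,-0.046,-0.0155,0.4,-5.7,1],[-0.016,-0.046,-0.0136,0.4,-5.7,1],[-0.018,-0.0455,-0.0116,0.4,-5.7,1],[-0.020,-0.045,-0.0094,0.4,-5.7,1],[-0.022,-0.045,-0.007,0.4,-5.7,1],[-0.023,-0.0446,0,0,0,0],[0,0,0,0,0,0]]]' 0.06
python3 - <<'E'
from h import *
st();c=snap('wrist','pics/w1.png')
G=np.array([.5195,-.3175,.122]); Rt=tool((.19,.98),38); z=Rt.as_matrix()[:,2]
plan(G-.08*z,Rt)
ax=np.array([-.644,.127,.755])
im=c['pixels'][:,:,::-1].copy()
for q in proj(c,[G-.1*ax*0,G+.035*ax,G-.025*ax]): cv2.circle(im,tuple(int(v) for v in q),4,(0,0,255),1)
cv2.imwrite('pics/w1m.png',im);print(proj(c,[G,G+.035*ax,G-.025*ax]))
E
```

```text
clock: 6.18
eef_pos: [0.4577, -0.3194, 0.3095]
tool_rot: [0.086, 0.935, -0.036, 0.343]
ft_force: [-0.2, 0.8, -0.4]
grip_width: 0.0601
6.17 p [ 0.4577 -0.3194  0.3095] y [ 0.186  0.983 -0.009] z [ 0.635 -0.127 -0.762] q [-0.81 -0.1  -0.4   0.67  0.38 -0.51] F [-0.2  0.8 -0.4] w 0.0601
rows 3 turn/row [-0.03  0.72  0.17]
[0.0232 0.0041 0.0339]
[0.0228 0.004  0.0342]
[0.0224 0.004  0.0345]
[[292.34557086 109.88819438]
 [294.173749   108.70173514]
 [291.26509977 110.58966555]]
```

View pics/w1m.png

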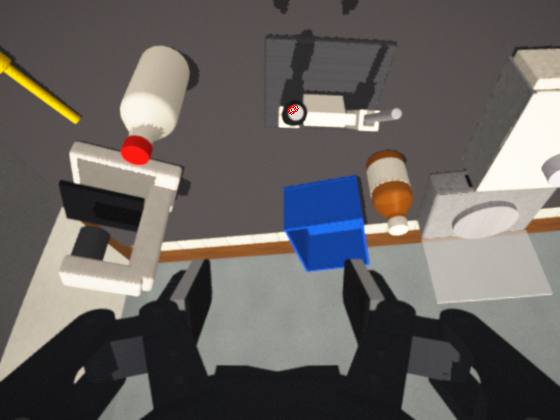

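The wrist view looks almost straight down the electrode. Its cap is at (293,112), within a few pixels (about 2 mm) of the predicted (292,110).

```bash
python3 -m jog '[[[0.023,0.004,0.034,0,0.7,0.2],[0.023,0.004,0.034,0,0.7,0.2],[0.022,0.004,0.0345,0,0.7,0.2],[0,0,0,0,0,0]]]' 0.06
python3 - <<'E'
from h import *
st();c=snap('wrist','pics/w2.png')
G=np.array([.5195,-.3175,.122]); Rt=tool((.19,.98),38); z=Rt.as_matrix()[:,2]
plan(G+.0187*z,Rt)
ax=np.array([-.644,.127,.755])
im=c['pixels'][:,:,::-1].copy()
P=proj(c,[G,G+.035*ax,G-.025*ax]);print(P)
for q in P: cv2.circle(im,tuple(int(v) for v in q),4,(0,0,255),1)
cv2.imwrite('pics/w2m.png',im)
E
```

```text
clock: 6.72
eef_pos: [0.4726, -0.3054, 0.1819]
tool_rot: [0.09, 0.941, -0.031, 0.324]
ft_force: [0.2, 0.6, 0.8]
grip_width: 0.0598
6.72 p [ 0.4726 -0.3054  0.1819] y [ 0.189  0.982 -0.   ] z [ 0.605 -0.117 -0.788] q [-0.75  0.04 -0.6   0.34  0.33 -0.46] F [0.2 0.6 0.8] w 0.0598
rows 2 turn/row [-0.04  0.13  0.08]
[ 0.0011 -0.0009  0.0485]
[ 0.0009 -0.0009  0.0485]
[[271.46796624 222.95598459]
 [270.7294761  238.41456134]
 [271.87555373 214.43690152]]
```

View pics/w2m.png

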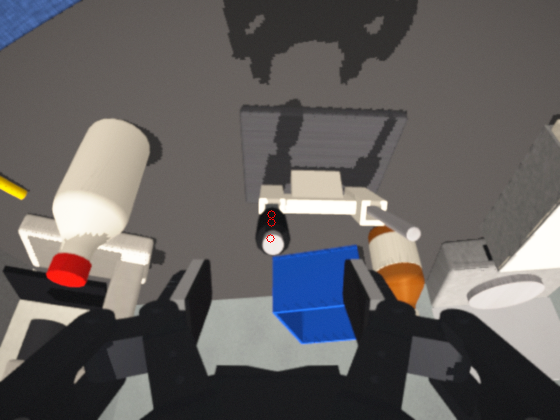

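The electrode axis agrees within 2 mm. Now I go in and grip.

```bash
python3 -m jog '[[[0.001,-0.001,0.03,0,0,0],[0.001,-0.001,0.03,0,0,0],[0,0,0.025,0,0,0],[0,0,0.012,0,0,0],[0,0,0,0,0,0]]]' 0.06
python3 - <<'E'
from h import *
st();G=np.array([.5195,-.3175,.122]); Rt=tool((.19,.98),38); z=Rt.as_matrix()[:,2]
plan(G+.0187*z,Rt)
E
```

```text
clock: 7.4
eef_pos: [0.54, -0.3249, 0.12]
tool_rot: [0.086, 0.937, -0.038, 0.335]
ft_force: [-0.2, -0.4, -0.1]
grip_width: 0.0596
7.4 p [ 0.54   -0.3249  0.12  ] y [ 0.187  0.982 -0.013] z [ 0.622 -0.129 -0.772] q [-0.68  0.25 -0.58  0.11  0.3  -0.4 ] F [-0.2 -0.4 -0.1] w 0.0596
rows 1 turn/row [-0.47  1.44  0.65]
[0.0158 0.0036 0.0034]
```

```bash
python3 -m jog '[[[0,0,0,0,0,0],[0,0,0,0,0,0],[0,0,0,0,0,0],[0,0,0,0,0,0],[0,0,0,0,0,0],[0,0,0,0,0,0]]]' 0
python3 -c "
from h import *
st();c=snap('wrist','pics/w3.png')"
```

```text
clock: 8.15
eef_pos: [0.5402, -0.3247, 0.1233]
tool_rot: [0.085, 0.937, -0.038, 0.337]
ft_force: [0.5, 0.5, -0.6]
grip_width: 0.0179
8.15 p [ 0.5402 -0.3247  0.1233] y [ 0.186  0.982 -0.014] z [ 0.625 -0.129 -0.77 ] q [-0.68  0.24 -0.58  0.12  0.3  -0.4 ] F [ 0.5  0.5 -0.6] w 0.0179
```

View pics/w3.png

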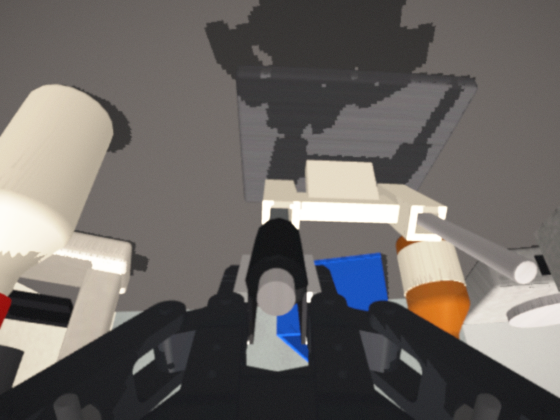

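I made an error here: tool z lies along the electrode axis, not across it. An end-on grip suits the job well, though, because the tool will end pointing straight down. The stop at 17.9 mm and the 16 mm offset along tool x show the pads hold only the edge of the cap. I will open, centre and regrip.

```bash
python3 -m jog '[[[0,0,0,0,0,0],[0,0,0,0,0,0],[0,0,0,0,0,0],[0,0,-0.02,0,0,0],[0,0,-0.02,0,0,0],[0,0,0,0,0,0]]]' 0.06
python3 - <<'E'
from h import *
st();c=snap('wrist','pics/w4.png')
G=np.array([.5195,-.3175,.122]); Rt=tool((.19,.98),40.5); z=Rt.as_matrix()[:,2]
o=bot.get_obs()
plan(G-.025*z,Rt)
# measured stub end: light blob nearest its predicted pixel -> ray at known z
ax=-z; A=G+.035*ax; P=proj(c,[A,G,A+.0187*0]);print('pred stub,G',A,P)
im=c['pixels'].astype(int); x,y=P[0].astype(int)
cv2.imwrite('pics/w4c.png',cv2.resize(c['pixels'][max(0,y-70):y+70,x-80:x+80,::-1],None,fx=4,fy=4)); print('crop origin',x-80,max(0,y-70))
E
```

```text
clock: 8.95
eef_pos: [0.5145, -0.3208, 0.1549]
tool_rot: [0.086, 0.937, -0.039, 0.337]
ft_force: [-0.8, 0.8, 0.1]
grip_width: 0.0602
8.95 p [ 0.5145 -0.3208  0.1549] y [ 0.188  0.982 -0.016] z [ 0.624 -0.132 -0.77 ] q [-0.71  0.15 -0.59  0.2   0.31 -0.43] F [-0.8  0.8  0.1] w 0.0602
rows 1 turn/row [-0.57 -0.9   0.69]
[0.0176 0.0042 0.0025]
pred stub,G [ 0.49718485 -0.31317359  0.14861421] [[285.32056175 240.37150785]
 [284.38752043 217.71894456]
 [285.32056175 240.37150785]]
crop origin 205 170
```

View pics/w4c.png

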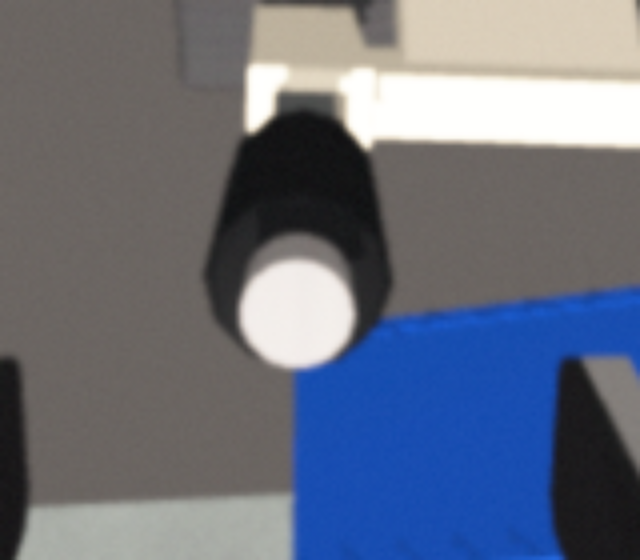

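```bash
python3 - <<'E'
from h import *
c=load('pics/w4.npz')
o,d=ray(c,(279.3,248)); 
for z in(.145,.149,.153): print(onz(c,(279.3,248),z), np.linalg.norm(onz(c,(279.3,248),z)-o))
print('size range',float(c['fx'])*12/29/1000)
A=onz(c,(279.3,248),.150); Rt=tool((.19,.98),41); z=Rt.as_matrix()[:,2]
print(proj(c,[A,A+.01*z,A+.06*z,A+.165*z]))
G=A+.035*z;print('A',A,'G',G)
plan(G-.025*z,Rt); 
E
```

```text
[ 0.5102601  -0.31827339  0.145     ] 0.15936411912173382
[ 0.5029079 -0.3168691  0.149    ] 0.15087724838374522
[ 0.49555569 -0.3154648   0.153     ] 0.1423903776457567
size range 0.13898253720963932
[[279.3        248.        ]
 [279.36295975 240.37453343]
 [279.58779789 212.95013035]
 [279.8270312  183.43134576]]
A [ 0.50106985 -0.31651802  0.15      ] G [ 0.52361216 -0.32088847  0.12358516]
rows 1 turn/row [-0.57 -1.4   0.69]
[0.0132 0.0016 0.0043]
```

```bash
python3 -m jog '[[[0.008,0.001,0.002,-0.6,-1.4,0.7],[0.007,0.001,0.002,0,0,0],[0,0,0,0,0,0]]]' 0.06
python3 - <<'E'
from h import *
st();c=snap('wrist','pics/w5.png')
A=np.array([.4995,-.316,.1505]);Rt=tool((.19,.98),41); z=Rt.as_matrix()[:,2];G=A+.035*z
plan(G+.0187*z,Rt,4);print(proj(c,[A,G]))
im=c['pixels'];m=((im.min(2)>150)*255).astype(np.uint8)
for k in cv2.findContours(m,0,1)[0]:
    (x,y),r=cv2.minEnclosingCircle(k)
    if abs(x-280)<25 and 8<r<35 and y>190: print('blob',x,y,r,cv2.contourArea(k))
E
```

```text
clock: 9.38
eef_pos: [0.5066, -0.3169, 0.1396]
tool_rot: [0.089, 0.933, -0.033, 0.348]
ft_force: [-0.8, -0.4, 0.4]
grip_width: 0.0598
9.38 p [ 0.5066 -0.3169  0.1396] y [0.19  0.982 0.001] z [ 0.644 -0.124 -0.755] q [-0.73  0.17 -0.64  0.12  0.34 -0.43] F [-0.8 -0.4  0.4] w 0.0598
rows 4 turn/row [ 0.01 -0.    0.  ]
[-0.0003 -0.0001  0.0102]
[-0.0003 -0.0001  0.0102]
[-0.0003 -0.0001  0.0102]
[-0.0003 -0.0001  0.0102]
[[274.38854098 288.27025875]
 [274.75362055 255.83184593]]
```

```bash
python3 -m jog '[[[0.001,0,0.011,0,0,0],[0.001,0,0.011,0,0,0],[0.001,0,0.011,0,0,0],[0.001,0,0.011,0,0,0],[0,0,0,0,0,0]]]' 0.06
python3 - <<'E'
from h import *
st();c=snap('wrist','pics/w6.png')
A=np.array([.4995,-.316,.1505]);Rt=tool((.19,.98),41); z=Rt.as_matrix()[:,2];G=A+.035*z
plan(G+.0187*z,Rt,1);print(proj(c,[A,G]))
E
```

```text
clock: 10.05
eef_pos: [0.5354, -0.3226, 0.1016]
tool_rot: [0.089, 0.932, -0.033, 0.349]
ft_force: [-0.3, 0.6, -1.2]
grip_width: 0.0599
10.05 p [ 0.5354 -0.3226  0.1016] y [0.189 0.982 0.   ] z [ 0.644 -0.124 -0.755] q [-0.7   0.28 -0.63  0.01  0.33 -0.4 ] F [-0.3  0.6 -1.2] w 0.0599
rows 1 turn/row [0.06 0.04 0.08]
[-0.0043 -0.0003 -0.0068]
[[273.73244633 374.54577497]
 [274.35837934 310.43398667]]
```

View pics/w6.png

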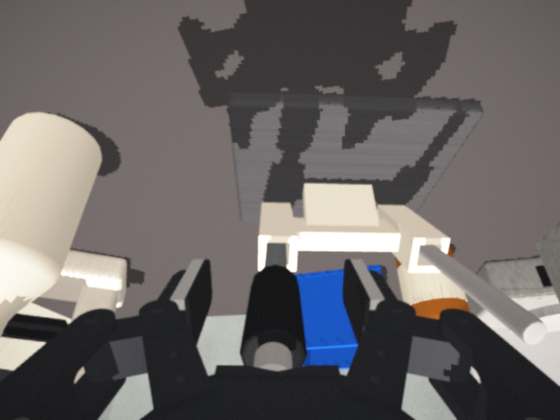

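The capped electrode lies between the pads, with the stub at (272,358). That is about 4 mm further along +x than my estimate, which cancels the planned −4.3 mm correction. I back off slightly and close.

```bash
python3 -m jog '[[[-0.001,0,-0.005,0,0,0],[0,0,0,0,0,0],[0,0,0,0,0,0],[0,0,0,0,0,0],[0,0,0,0,0,0],[0,0,0,0,0,0],[0,0,0,0,0,0]]]' 0
python3 -c "
from h import *
st()"
```

```text
clock: 10.98
eef_pos: [0.5324, -0.3223, 0.1076]
tool_rot: [0.089, 0.932, -0.034, 0.349]
ft_force: [1.1, 0.6, -1.0]
grip_width: 0.0204
10.97 p [ 0.5324 -0.3223  0.1076] y [ 0.189  0.982 -0.001] z [ 0.645 -0.125 -0.754] q [-0.7   0.26 -0.63  0.03  0.33 -0.4 ] F [ 1.1  0.6 -1. ] w 0.0204
```

```bash
python3 -m jog '[[[0,0,-0.006,0,0,0],[0,0,-0.006,0,0,0],[0,0,-0.006,0,0,0],[0,0,-0.006,0,0,0],[0,0,0,0,0,0]]]' 0
python3 -c "
from h import *
st()
A=np.array([.5324,-.3223,.1076]);Rt=tool((.19,.98),41);z=Rt.as_matrix()[:,2]
plan(A-.09*z,Rt,8)"
```

```text
clock: 11.6
eef_pos: [0.5155, -0.3192, 0.1274]
tool_rot: [0.089, 0.932, -0.034, 0.349]
ft_force: [0.4, 0.1, -0.7]
grip_width: 0.0201
11.6 p [ 0.5155 -0.3192  0.1274] y [ 0.19   0.982 -0.001] z [ 0.645 -0.125 -0.754] q [-0.72  0.2  -0.64  0.08  0.34 -0.42] F [ 0.4  0.1 -0.7] w 0.0201
rows 8 turn/row [-0.    0.01  0.01]
[-0.     0.    -0.008]
[-0.     0.    -0.008]
[-0.     0.    -0.008]
[-0.     0.    -0.008]
[-0.     0.    -0.008]
[-0.     0.    -0.008]
[-0.     0.    -0.008]
[-0.     0.    -0.008]
```

```bash
python3 -m jog '[[[0,0,-0.008,0,0,0],[0,0,-0.008,0,0,0],[0,0,-0.008,0,0,0],[0,0,-0.008,0,0,0],[0,0,-0.008,0,0,0],[0,0,-0.008,0,0,0],[0,0,-0.008,0,0,0],[0,0,-0.008,0,0,0],[0,0,-0.008,0,0,0],[0,0,0,0,0,0]]]' 0
python3 -c "
from h import *
st();c=snap('scene','pics/s7.png');cv2.imwrite('pics/s7c.png',cv2.resize(c['pixels'][90:270,130:330,::-1],None,fx=3.3,fy=3.3))"
```

```text
clock: 12.85
eef_pos: [0.4656, -0.3095, 0.1859]
tool_rot: [0.089, 0.932, -0.034, 0.35]
ft_force: [-0.0, 0.0, -0.4]
grip_width: 0.0205
12.85 p [ 0.4656 -0.3095  0.1859] y [ 0.19   0.982 -0.001] z [ 0.645 -0.126 -0.753] q [-0.79  0.02 -0.65  0.27  0.38 -0.47] F [-0.   0.  -0.4] w 0.0205
```

View pics/s7c.png

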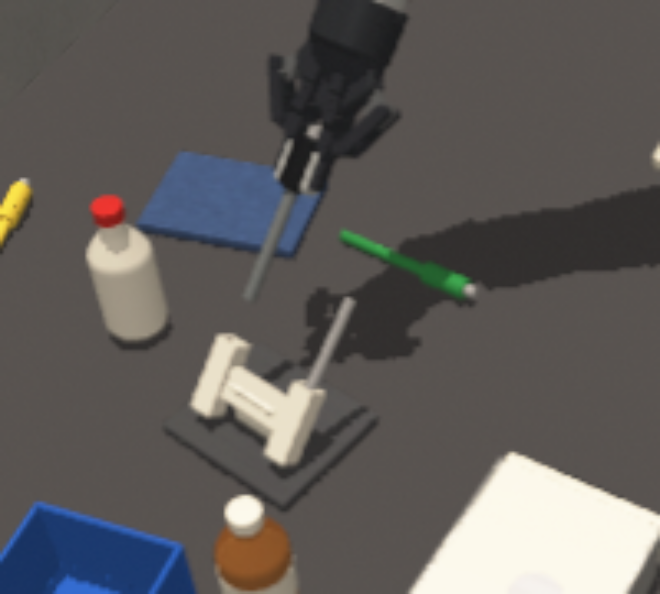

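The electrode is clear of the sleeve with its tip free at about (206,180), and the rod is still in its sleeve. Now I raise it and turn it upright.

```bash
python3 -c "
from h import *
plan([.45,-.27,.31],tool((.19,.98),0),5)"
```

```text
rows 5 turn/row [-0.01  8.22  0.01]
[-0.0129  0.0071 -0.0218]
[-0.0097  0.0071 -0.0234]
[-0.0062  0.0071 -0.0245]
[-0.0027  0.0071 -0.0252]
[ 0.001   0.0072 -0.0253]
```

```bash
python3 -m jog '[[[-0.013,0.007,-0.022,0,0,0],[-0.013,0.007,-0.022,0,5,0],[-0.01,0.007,-0.0234,0,5,0],[-0.008,0.007,-0.0234,0,5,0],[-0.006,0.007,-0.0245,0,5,0],[-0.004,0,-0.02,0,5,0],[-0.002,0,0,0,5,0],[0,0,0,0,5,0],[0,0,0,0,5,0],[0,0,0,0,0,0]]]' 0
python3 -c "
from h import *
st();plan([.583,.279,.30],tool((0,1),0),18)"
```

```text
clock: 14.15
eef_pos: [0.4464, -0.2676, 0.3303]
tool_rot: [0.095, 0.995, 0.001, -0.003]
ft_force: [0.6, 0.3, -1.1]
grip_width: 0.0206
14.15 p [ 0.4464 -0.2676  0.3303] y [0.189 0.982 0.002] z [-0.005  0.003 -1.   ] q [-0.54  0.27  0.3   1.61  0.   -0.35] F [ 0.6  0.3 -1.1] w 0.0206
rows 18 turn/row [ 0.01 -0.02 -0.6 ]
[-0.0017  0.0312  0.0017]
[-0.0021  0.0312  0.0017]
[-0.0024  0.0312  0.0017]
[-0.0027  0.0312  0.0017]
[-0.003   0.0311  0.0017]
[-0.0034  0.0311  0.0017]
[-0.0037  0.0311  0.0017]
[-0.004   0.031   0.0017]
[-0.0044  0.031   0.0017]
[-0.0047  0.0309  0.0017]
[-0.005   0.0309  0.0017]
[-0.0053  0.0308  0.0017]
[-0.0057  0.0308  0.0017]
[-0.006   0.0307  0.0017]
[-0.0063  0.0307  0.0017]
[-0.0066  0.0306  0.0017]
[-0.0069  0.0305  0.0017]
[-0.0073  0.0304  0.0017]
```

```bash
python3 -m jog '[[[-0.001,0.02,0.001,0,0,-0.6],[-0.002,0.03,0.0015,0,0,-0.6],[-0.003,0.031,0.0015,0,0,-0.6],[-0.003,0.031,0.0015,0,0,-0.6],[-0.004,0.031,0.0015,0,0,-0.6],[-0.004,0.031,0.0015,0,0,-0.6],[-0.004,0.031,0.0015,0,0,-0.6],[-0.004,0.031,0.0015,0,0,-0.6],[-0.0045,0.031,0.0015,0,0,-0.6],[-0.005,0.031,0.0015,0,0,-0.6],[-0.005,0.031,0.0015,0,0,-0.6],[-0.0055,0.031,0.0015,0,0,-0.6]]]' 0
python3 -c "
from h import *
st();plan([.583,.279,.30],tool((0,1),0),8)"
```

```text
clock: 15.65
eef_pos: [0.5386, 0.0914, 0.3137]
tool_rot: [0.034, 0.999, 0.004, 0.008]
ft_force: [0.3, 0.1, -1.4]
grip_width: 0.0207
15.65 p [0.5386 0.0914 0.3137] y [0.068 0.998 0.008] z [ 0.016  0.007 -1.   ] q [0.17 0.3  0.3  1.55 0.   0.23] F [ 0.3  0.1 -1.4] w 0.0207
rows 8 turn/row [ 0.06  0.12 -0.49]
[-0.0039  0.0238  0.002 ]
[-0.0041  0.0237  0.0019]
[-0.0043  0.0237  0.0019]
[-0.0045  0.0237  0.0019]
[-0.0047  0.0236  0.0018]
[-0.0049  0.0236  0.0018]
[-0.0051  0.0235  0.0018]
[-0.0053  0.0235  0.0017]
```

```bash
python3 -m jog '[[[-0.004,0.024,0.001,0,0.1,-0.5],[-0.004,0.024,0.001,0,0.1,-0.5],[-0.004,0.024,0.001,0,0.1,-0.5],[-0.0045,0.024,0.001,0,0.1,-0.5],[-0.0045,0.024,0.001,0,0.1,-0.5],[-0.005,0.0235,0.001,0,0.1,-0.5],[-0.005,0.02,0,0,0.1,-0.5],[-0.005,0.012,0,0,0.1,-0.5],[0,0,0,0,0,0],[0,0,0,0,0,0]]]' 0
python3 - <<'E'
from h import *
st();s=snap('scene','pics/s8.png');t=snap('top','pics/t8.png')
p=bot.get_obs()["eef_pos"]; print('pred tip px',proj(s,[p-[0,0,.112]]))
cv2.imwrite('pics/s8c.png',np.hstack([cv2.resize(s['pixels'][150:330,330:490,::-1],None,fx=3,fy=3),cv2.resize(t['pixels'][150:250,140:230,::-1],(260,540))]))
E
```

```text
clock: 16.9
eef_pos: [0.5812, 0.2714, 0.3102]
tool_rot: [-0.002, 1.0, 0.009, 0.007]
ft_force: [-1.1, 0.4, -1.0]
grip_width: 0.0205
16.9 p [0.5812 0.2714 0.3102] y [-0.004  1.     0.017] z [ 0.013  0.017 -1.   ] q [0.43 0.52 0.62 1.65 0.01 0.43] F [-1.1  0.4 -1. ] w 0.0205
pred tip px [[410.9827777  241.67844719]]
```

View pics/s8c.png

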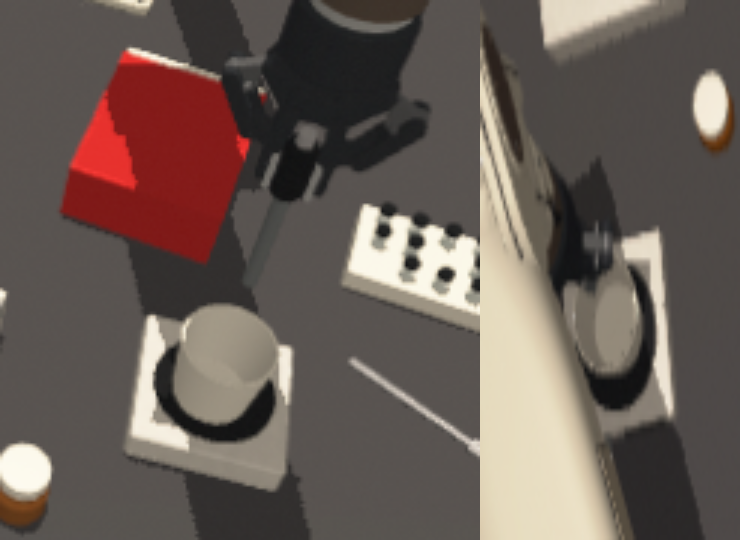

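```bash
python3 - <<'E'
from h import *
s=load('pics/s8.npz'); p=bot.get_obs()["eef_pos"]; R0=R.from_quat(bot.get_obs()["tool_rot"]).as_matrix()
for L in(.10,.112,.12): print(L,proj(s,[p+R0[:,2]*L,p-R0[:,2]*(.165-L)]).round(1))
print('along vertical, 1deg lean = mm',165*np.tan(np.radians(1)))
z=p[2]-.112;print('tip if z',z,onz(s,(413.3,243.3),z), onz(s,(413.3,243.3),z+.004)); print(p)
# segment shaft edges in s8
im=s['pixels'][150:330,330:490]; g=cv2.cvtColor(im,cv2.COLOR_RGB2GRAY)
for y in range(58,96,4): print(y+150, (330+74+np.arange(40))[0], g[y,74:112].tolist())
E
```

```text
0.1 [[412.9 239.3]
 [432.5 189.7]]
0.112 [[411.7 242.4]
 [430.9 193.8]]
0.12 [[410.9 244.5]
 [429.8 196.5]]
along vertical, 1deg lean = mm 2.8800857131559017
tip if z 0.19838517464348726 [0.58362604 0.27717327 0.19838517] [0.58688658 0.27687584 0.20238517]
[0.58127548 0.27128008 0.31038517]
208 404 [58, 58, 57, 58, 59, 52, 48, 49, 48, 48, 47, 31, 31, 30, 100, 111, 97, 37, 19, 17, 19, 21, 20, 20, 19, 19, 19, 19, 19, 39, 96, 109, 101, 54, 32, 30, 58, 80]
212 404 [58, 59, 58, 58, 49, 48, 48, 48, 48, 48, 48, 48, 52, 80, 96, 65, 24, 18, 19, 19, 18, 19, 19, 20, 21, 21, 21, 22, 73, 105, 100, 57, 33, 29, 39, 76, 84, 84]
216 404 [58, 58, 57, 48, 51, 84, 84, 84, 84, 84, 84, 83, 85, 84, 84, 85, 81, 60, 49, 29, 20, 19, 20, 20, 42, 68, 64, 97, 110, 99, 87, 81, 77, 83, 84, 85, 84, 84]
220 404 [56, 52, 51, 76, 85, 84, 84, 84, 84, 84, 84, 84, 84, 84, 84, 65, 67, 71, 74, 75, 75, 79, 83, 85, 85, 84, 84, 85, 84, 84, 84, 84, 84, 85, 84, 84, 85, 85]
224 404 [48, 49, 48, 52, 84, 85, 84, 85, 85, 85, 84, 85, 85, 76, 65, 70, 73, 75, 75, 76, 81, 84, 84, 86, 84, 85, 85, 84, 84, 85, 85, 84, 84, 84, 84, 84, 85, 84]
228 404 [48, 48, 48, 49, 52, 85, 84, 84, 85, 84, 85, 84, 65, 69, 72, 74, 75, 75, 78, 83, 85, 84, 85, 85, 84, 84, 83, 85, 84, 85, 84, 84, 84, 84, 85, 84, 85, 85]
232 404 [48, 49, 48, 47, 48, 50, 65, 86, 84, 85, 72, 66, 71, 73, 76, 75, 79, 83, 85, 85, 85, 84, 85, 85, 84, 85, 84, 85, 84, 84, 84, 84, 85, 84, 85, 84, 85, 84]
236 404 [48, 49, 47, 48, 48, 48, 49, 65, 81, 66, 69, 72, 75, 76, 75, 82, 84, 84, 84, 84, 84, 85, 85, 85, 84, 85, 85, 84, 85, 84, 85, 84, 84, 84, 85, 85, 85, 84]
240 404 [48, 48, 47, 48, 48, 47, 49, 56, 67, 71, 75, 75, 75, 77, 84, 84, 84, 84, 84, 84, 84, 84, 84, 85, 85, 84, 84, 84, 85, 85, 85, 84, 85, 84, 86, 83, 85, 85]
244 404 [49, 49, 48, 49, 48, 48, 52, 68, 73, 75, 75, 76, 84, 84, 84, 84, 84, 84, 84, 84, 84, 83, 84, 83, 84, 84, 84, 85, 85, 86, 84, 84, 85, 84, 84, 84, 85, 85]
```

```bash
python3 -c "
from h import *
plan([.582,.2755,.264],tool((0,1),0),4)"
```

```text
rows 4 turn/row [0.25 0.19 0.06]
[-0.      0.0009  0.0116]
[-0.0001  0.0009  0.0116]
[-0.0001  0.001   0.0116]
[-0.0001  0.001   0.0116]
```

```bash
python3 -m jog '[[[0,0.001,0.009,0.25,0.2,0],[0,0.001,0.009,0.25,0.2,0],[0,0.001,0.009,0.25,0.2,0],[0,0.001,0.009,0.25,0.2,0],[0,0,0.004,0,0,0],[0,0,0,0,0,0],[0,0,0,0,0,0],[0,0,0,0,0,0]]]' 0
python3 - <<'E'
from h import *
st();s=snap('scene','pics/s9.png');t=snap('top','pics/t9.png')
p=bot.get_obs()["eef_pos"]; print('pred tip px, rim ctr px',proj(s,[p-[0,0,.112],[.583,.279,.113]]))
cv2.imwrite('pics/s9.png',np.hstack([cv2.resize(s['pixels'][180:310,350:450,::-1],None,fx=4,fy=4),cv2.resize(t['pixels'][145:245,225:295,::-1],(364,520))]))
E
```

```text
clock: 18.0
eef_pos: [0.5814, 0.2748, 0.2673]
tool_rot: [-0.001, 1.0, -0.001, -0.001]
ft_force: [0.0, 0.1, 0.2]
grip_width: 0.0206
18.0 p [0.5814 0.2748 0.2673] y [-0.003  1.    -0.002] z [-0.002 -0.002 -1.   ] q [ 0.44  0.54  0.54  1.57 -0.    0.44] F [0.  0.1 0.2] w 0.0206
pred tip px, rim ctr px [[407.9893568  252.67455621]
 [405.37164823 263.43490205]]
```

View pics/s9.png

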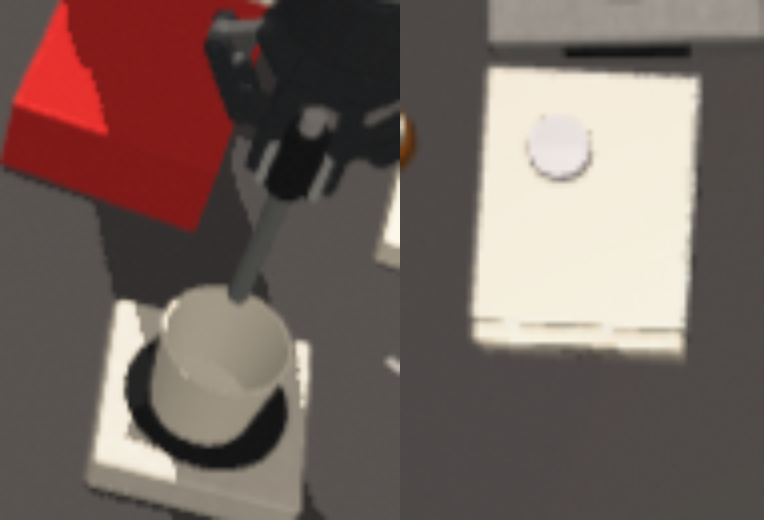

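```bash
python3 - <<'E'
from h import *
s=bot.camera('scene')
for z in(.148,.155):print(onz(s,(409.3,254.0),z))
st();bot.job_done()
E
```

```text
[0.57815924 0.27904443 0.148     ]
[0.58357025 0.27853945 0.155     ]
18.15 p [0.5813 0.2748 0.2673] y [-0.003  1.    -0.002] z [-0.002 -0.002 -1.   ] q [ 0.44  0.54  0.54  1.57 -0.    0.44] F [-0.7  0.8 -0.7] w 0.0207
the job is handed in; nothing more can be done
```

I pushed the drawer home first, then drew the capped pH electrode from its sleeve. It is held upright, tip down, over the beaker, and the job was handed in at about 18.2 s.

- **Drawer:** it took about 12–14 N without moving further, well above the 2–3 N catch. The last top picture shows it still shut, though the picture alone cannot resolve the last millimetres. The wrist also read about 11 N upwards during the push, probably from the tool tilting slightly against the panel.
- **Electrode position:** the tip is at about (0.58, 0.279) and the mouth centre at about (0.583, 0.279). It hangs about 35–42 mm above the rim.
- **Electrode angle:** the tool points down to within 0.2 degrees. The shaft matches vertical within about 2 degrees in the scene view; lean towards or away from that camera was not checked.
- **Force:** the final wrist force is about 1 N, so it touches nothing.
- **Other objects:** the rod was still in its sleeve in the picture taken after the pull, and the beaker and drawer unit are unmoved. I did not re-measure the others.

**What went wrong or disagreed:**
- My first grasp caught only the edge of the cap (17.9 mm), because I had the approach direction wrong. I opened, centred and regripped end-on.
- The regrip reads 20–21 mm, against the 22 mm given for the cap. I put that down to the reading under load, and the grip has held.
- I viewed 15 pictures instead of the budgeted 10.

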